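# Draw two lifting keys out of a slotted guard and stow them

## Task

Two steel lifting keys stand in the steriliser pan with their feet caught crosswise under its slotted guard cover. Turn each key until its foot lies in line with its slot, draw it up and out, and press it foot down, upright and fully home, into the cutout of its own foot length in the open kit case. Leave both keys there let go, and do not shift or tip the jars and the tin standing around.

Things in the scene. Friction and masses are not known exactly. Their poses are not given: they have to be found in the camera images.
- pan: Fixed steel steriliser pan, 180 x 274 mm, 72 mm high with its guard cover, left or right of the robot's middle. Origin: centre of its underside; inner floor 6 mm up; inner walls at x +-85, y +-132 mm. Flat cover 4 mm thick (68 to 72 mm up) with two through slots end to end along the pan's y, each 100 mm long (y) and 28 mm wide (x).
- slot_a (a point): Centre of the slot at the pan's +y end (62 mm from the middle), on the cover's top face. Axes as the pan's: the slot runs along y.
- slot_b (a point): Centre of the slot at the pan's -y end (62 mm from the middle), on the cover's top face. Axes as the pan's.
- key_long: Loose key, 0.2 kg, 140 mm tall. Origin: on the stem axis, underside of foot; z up. Steel foot 20 mm wide, 8 thick, along x from -18 to +66 mm. Stem 12 mm round. Black grip block 20 (x) by 44 mm (y), 96 to 140 mm up, with a 4 mm ridge on top on the toe (+x) side. Stands on the pan's floor, stem in either slot within 12 mm of its centre, foot within 35 deg of square across it, toe to either side.
- key_long_foot (a point): Centre of the long key's foot, on its underside: 24 mm from the stem axis along the key's x.
- key_long_grip (a point): Centre of the long key's grip block, 118 mm above the foot's underside on the stem axis.
- key_short: Loose key in the other slot; as the long key, but the foot is 64 mm long, along x from -18 to +46 mm, and the grip block is narrower: 20 mm (x) by 28 mm (y).
- key_short_foot (a point): Centre of the short key's foot, on its underside: 14 mm from the stem axis along the key's x.
- key_short_grip (a point): Centre of the short key's grip block, 118 mm above the foot's underside on the stem axis.
- case: Fixed open black kit case, 134 x 174 mm, 30 mm high, lid flat open beyond its +x side (to x 205 mm, 20 mm high). Origin: centre of its underside. Rigid grey insert, top 28 mm up. Two cutouts along its x, 14 mm deep, 3 mm bevelled mouths; sprung rubber nibs at mid length in their sides resist the foot (press with about 4 to 10 N) and then hold it down. The foot may lie either way round.
- cutout_long (a point): Centre of the floor of the long cutout, 88 x 24 mm, at the case's y +36 mm, 14 mm above its underside. Axes as the case's: it runs along x.
- cutout_short (a point): Centre of the floor of the short cutout, 68 x 24 mm, at the case's y -36 mm, 14 mm above its underside. Axes as the case's.
- jar_tall: Bystander: filled preserving jar, 88 mm across, 170 mm tall. Origin: centre of its underside.
- jar_mid: Bystander: filled preserving jar, 74 mm across, 120 mm tall. Origin: centre of its underside.
- jar_small: Bystander: filled preserving jar, 66 mm across, 85 mm tall. Origin: centre of its underside.
- tin: Bystander: closed tin, 74 mm across, 100 mm tall. Origin: centre of its underside.
Not all that is in view belongs to the job. Leave any blue look-alike of the key_long alone.

How it is judged:
On the way:
1. one key has been drawn right out above the guard cover (height (world z) of any of key_long_foot, key_short_foot above 0.08 m), for 0.1 s.
At the end, for the whole second after the job is handed in: Each key stands in the cutout of its own foot length: foot centre within 6 mm of the cutout's centre, its underside within 3 mm of the cutout's floor, in line with the cutout and upright within about 6 degrees, at rest and let go (horizontal distance between key_long_foot and cutout_long below 0.006 m and z of key_long_foot in the frame of cutout_long below 0.003 m and angle between the x axis of each of key_long, key_short and the x axis of case, either way round below 0.1 rad and angle between each of key_long, key_short's own z axis and vertical below 0.1 rad and linear speed of each of key_long, key_short below 0.02 m/s and horizontal distance between key_short_foot and cutout_short below 0.006 m and z of key_short_foot in the frame of cutout_short below 0.003 m); the robot touches nothing.
It fails at once if a jar or the tin is shifted by more than 25 mm (distance of any of jar_tall, jar_mid, jar_small, tin from where it was at the start of the episode above 0.025 m).
It fails at once if a jar or the tin is tipped by more than 17 degrees (angle between any of jar_tall, jar_mid, jar_small, tin's own z axis and vertical above 0.3 rad).
It also fails if it takes over 72 s, if anything falls off the work surface, if the arm or the gripper's body presses on something with over 40 N, if the wrist force passes 120 N, or if a joint passes its speed limit or range.

## Robot

A 6-joint arm with a two-finger parallel gripper is mounted at the origin on the work surface. World frame = base frame: x ahead of the robot, y to its left, z up, the work surface at z = 0. Lengths are in m, angles in rad, forces in N, time in s.
With the tool pointing down it reaches from about 0.225 to 0.875 m from the base axis. Payload 3.4 kg.
Tool frame: the origin (TCP) lies on the centre line of the jaws, within the pads' length; the fingertips stand 19 mm ahead of it and the grasp point (between the pads) is the TCP; z points along the fingers, y is the line along which they close (so a half turn about z gives the same grasp; the last joint's range is limited). The gripper opens to 85 mm and grips with 20 to 120 N. Pads are 22 mm wide; open, the fingers measure 114 mm over their backs; the gripper's body (76 mm by 85 mm) begins 54 mm behind the grasp point. The pads swing forward as they close: fully open they stand 13 mm farther back than shut.
Start: joints at [1.016, 0.276, 1.505, -0, 1.361, -0.121], TCP at [0.242, 0.522, 0.25] pointing down, gripper open.
Joint ranges: [-2.89, 2.89], [-0.75, 2.08], [0.22, 2.7], [-1.18, 4.32], [0.11, 2.71], [-2.7, 2.7]. Speed limits (rad/s): [2.57, 2.57, 3.14, 3.14, 3.14, 3.14].

## Interface

Orientations are given as a 3x3 rotation matrix whose columns are the frame's x, y, z axes.
In Python, from workcell import bot gives the robot as it stands. The module is installed in compiled form; this text tells all that it offers. Calls block until the motion is done:
- bot.reach(position, orientation): joint-space move of the TCP to a pose.
- bot.move_l(position, rot=None, max_speed=0.15): straight line of the TCP; rot=None keeps the orientation; max_speed is the mean speed in m/s.
- bot.move_j(angles): joint-space move.
- bot.command_gripper(opening, newtons=None): opening from 0.0 (shut) to 1.0 (fully open); newtons is the grip in N (None keeps the last); returns when the fingers have stopped.
- bot.pause(seconds).
- bot.inverse_kinematics(position, orientation): joint angles nearest the present ones, or None.
- bot.read_camera(name): name is "side" or "top"; returns a dict with "img" (420x560x3 uint8, red, green, blue), "depth" (420x560 float32, m along the optical axis (not along the pixel's ray), 0 where there is no reading), "camera_matrix" (3x3 intrinsics, pixels), "R" (3x3) and "t" (3): a world point X has camera coordinates R X + t. Camera axes: x right, y down, z forward; pixel columns grow to the right and rows downward; lengths in m; the calibration is good to about 2 mm. A picture is of the moment at which its call begins.
A pose or a line that the arm cannot do raises bot.IKError and nothing moves.
- bot.hand_in(): hands the job in; it is judged then, once.
Readings, each from a call of its own:
- bot.get_time(): time.
- bot.get_joints(): joint angles.
- bot.get_joint_vel(): joint speeds.
- bot.get_effort(): joint torques, N m.
- bot.get_tool_pos(): TCP position.
- bot.get_ee_rot(): TCP orientation.
- bot.get_ft_force(): force on the tool from outside, world axes, zero at the start.
- bot.get_moment(): the same for the moment, N m.
- bot.get_grip_width(): opening from 0.0 (shut) to 1.0 (fully open).
- bot.get_grip_force(): force on a finger pad.
Only numpy, scipy, OpenCV 4.12 (cv2) and the standard library are available. Lean on these libraries where they do the work, as an engineer would, in place of code of your own. Each camera call takes 0.05 s, during which the arm holds its last target. There are 200 camera calls.

## Working session

There is one attempt and no reset: what is moved stays moved. The work goes in short steps, each a Python script; the robot and the scene stay as the last script left them, time stands still between calls to the robot, and variables do not carry over. Pictures are saved under pics/ and viewed, at most 10 in all, crops included, and the job is handed in when it is done.

```bash
mkdir -p pics; python3 - <<'E'
from workcell import bot
import cv2,numpy as np
for n in("top","side"):
    c=bot.read_camera(n);cv2.imwrite(f"pics/{n}0.png",c["img"][:,:,::-1]);np.savez(f"{n}0.npz",**c)
    print(n,c["camera_matrix"].tolist(),c["R"].round(3).tolist(),c["t"].round(3).tolist(),(-c["R"].T@c["t"]).round(3))
print(bot.get_time(),bot.get_grip_width())
E
```

```text
top [[437.7505979410704, 0.0, 275.320618571867], [0.0, 437.7505979410704, 208.71372600885726], [0.0, 0.0, 1.0]] [[-0.015, -0.999, -0.03], [-0.99, 0.019, -0.141], [0.142, 0.027, -0.99]] [0.016, 0.548, 1.115] [ 0.385 -0.024  1.181]
side [[418.2057705349819, 0.0, 278.8444649556977], [0.0, 418.2057705349819, 207.7214318220856], [0.0, 0.0, 1.0]] [[0.874, -0.485, -0.017], [-0.25, -0.42, -0.872], [0.416, 0.767, -0.489]] [-0.468, 0.228, 0.667] [ 0.188 -0.643  0.517]
0.1 0.9989462068913783
```

View pics/top0.png

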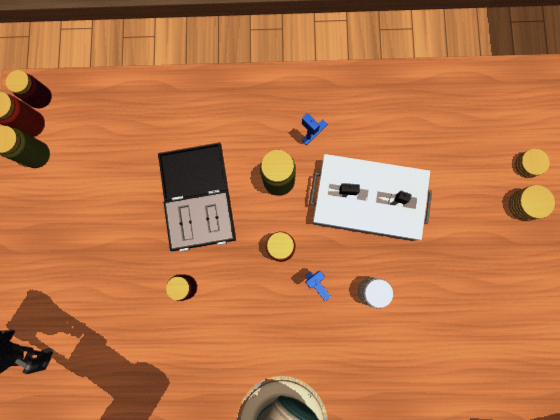

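View pics/side0.png

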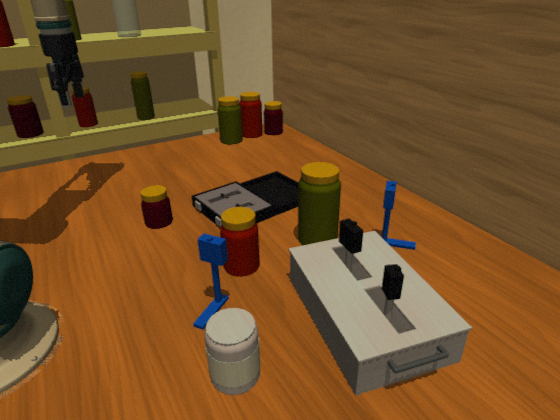

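The top view shows the pan at about (372,197) with black grips at (349,189) and (402,198). The case is at (200,220) with its lid toward +x, the jars at (278,172), (281,246) and (179,288), and the tin at (376,293). I'll crop in and measure.

```bash
cat > h.py <<'E'
import numpy as np,cv2
def ray(c,uv,z):
    d=c["R"].T@np.linalg.inv(c["camera_matrix"])@np.array([uv[0],uv[1],1.]);o=-c["R"].T@c["t"]
    return o+d*(z-o[2])/d[2]
def pts(c):
    v,u=np.mgrid[:420,:560];D=c["depth"];K=c["camera_matrix"]
    P=np.stack([(u-K[0,2])/K[0,0]*D,(v-K[1,2])/K[1,1]*D,D],-1)
    return (P-c["t"])@c["R"]
def proj(c,X):
    p=c["camera_matrix"]@(c["R"]@np.asarray(X)+c["t"]);return p[:2]/p[2]
def rect(P):
    (cx,cy),(w,h),a=cv2.minAreaRect((P[:,:2]*1000).astype(np.float32)); 
    a=np.deg2rad(a)
    if w<h: a+=np.pi/2;w,h=h,w
    return cx/1000,cy/1000,w,h,(np.rad2deg(a)+90)%180-90   # angle of long side
E
python3 - <<'E'
from h import *
c=dict(np.load("top0.npz"));P=pts(c);im=c["img"].astype(int)
v,u=np.mgrid[:420,:560]
box=lambda a,b,d,e:(u>a)&(u<b)&(v>d)&(v<e)
mx,mn=im.max(2),im.min(2)
def quad(m):
    m=cv2.morphologyEx(m.astype(np.uint8),cv2.MORPH_CLOSE,np.ones((3,3)))
    k=max(cv2.findContours(m,0,2)[0],key=cv2.contourArea);return k[:,0]
m=box(300,445,145,250)&(mn>150)&(mx-mn<40)
k=quad(m);print("pan cover",rect(np.array([ray(c,p,.072) for p in k])),"depth z",np.median(P[m][:,2]))
m=box(155,240,140,255)&(mn>90)&(mx-mn<60)
k=quad(m);print("insert",rect(np.array([ray(c,p,.028) for p in k])),np.median(P[m][:,2]))
m=box(155,242,138,258)&(P[...,2]>.01)
print("case all depth",rect(P[m]))
for n,b in(("g1",box(335,362,178,200)),("g2",box(390,415,186,212))):
    m=b&(P[...,2]>.125)&(P[...,2]<.17)
    print(n,rect(P[m]),m.sum(),P[m][:,2].min(),P[m][:,2].max())
for n,b in(("jt",(255,300,145,200)),("jm",(262,300,228,268)),("js",(160,200,270,305)),("tin",(355,398,275,312))):
    m=box(*b)&(P[...,2]>.03);t=P[m][:,2].max();q=P[m&(P[...,2]>t-.012)];print(n,q.mean(0).round(3),t)
a=cv2.resize(c["img"][145:250,310:440],None,fx=6,fy=5.7,interpolation=2)[:,:780]
b=cv2.resize(c["img"][140:255,150:245],None,fx=5,fy=5,interpolation=2)
cv2.imwrite("pics/pan0.png",cv2.resize(c["img"][150:245,310:436,::-1],None,fx=6,fy=6,interpolation=2))
cs=dict(np.load("side0.npz"));cv2.imwrite("pics/pans.png",cv2.resize(cs["img"][210:345,300:440,::-1],None,fx=4.4,fy=4.4,interpolation=2))
E
```

```text
pan cover (0.5724168090820313, -0.2408492889404297, 274.247802734375, 180.14678955078125, np.float64(79.41639709472656)) depth z 0.07315717210084403
insert (0.52374169921875, 0.2128714904785156, 164.05206298828125, 147.2029571533203, np.float64(-81.2377347946167)) 0.028616463906250784
case all depth (0.536879150390625, 0.19403170776367187, 470.636474609375, 248.88906860351562, np.float64(27.27881622314453))
g1 (0.5815090942382812, -0.17557064819335938, 43.860103607177734, 20.287599563598633, np.float64(85.33332824707031)) 187 0.1250240692536053 0.15177771850008626
g2 (0.5582947998046875, -0.3033569641113281, 28.383987426757812, 20.49081802368164, np.float64(68.27781677246094)) 134 0.12531380807653744 0.15450973202194657
jt [ 0.385 -0.024  1.181] 1.1813889807895221
jm [ 0.385 -0.024  1.181] 1.1813889807895221
js [ 0.385 -0.024  1.181] 1.1813889807895221
tin [ 0.385 -0.024  1.181] 1.1813889807895221
```

View pics/pan0.png

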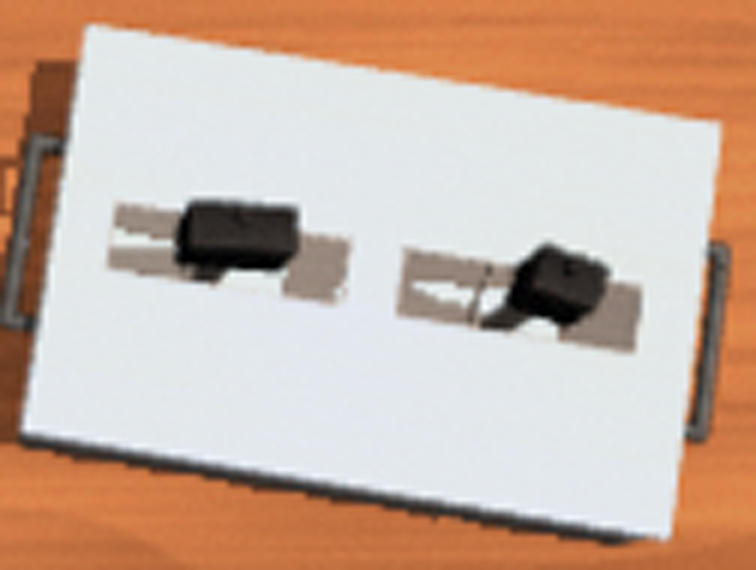

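View pics/pans.png

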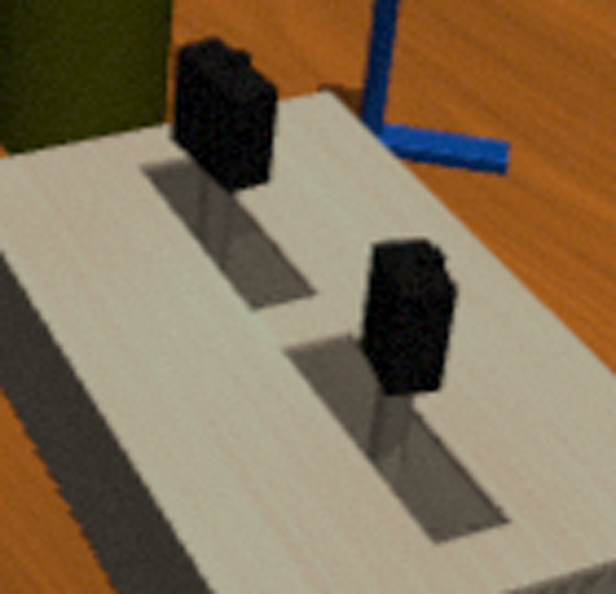

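The crop shows both grips across slots with bottoms at about 79°. The long key (44 mm grip) is in the +y slot and the short key is in the −y slot. Next I'll measure the ridge side, grip tops, cutouts and jars.

```bash
python3 - <<'E'
from h import *
c=dict(np.load("top0.npz"));P=pts(c);im=c["img"].astype(int);ok=c["depth"]>0
v,u=np.mgrid[:420,:560]
box=lambda a,b,d,e:(u>a)&(u<b)&(v>d)&(v<e)&ok
for n,b in(("g1",box(335,362,178,200)),("g2",box(390,415,186,212))):
    m=b&(P[...,2]>.140)&(P[...,2]<.17);q=P[m]
    C=rect(q);r=q[q[:,2]>np.percentile(q[:,2],85)]
    print(n,np.round(C,4),"mean",q.mean(0).round(4),"ridge",r.mean(0).round(4),np.percentile(q[:,2],[10,50,85,95]).round(4))
for n,b in(("jt",(255,300,145,200)),("jm",(262,300,228,268)),("js",(160,200,270,305)),("tin",(355,398,275,312))):
    m=box(*b)&(P[...,2]>.03)&(P[...,2]<.25);t=np.percentile(P[m][:,2],95);q=P[m&(P[...,2]>t-.01)];print(n,q.mean(0).round(3),t)
m=box(155,242,138,258)
z=P[...,2]
for lo,hi in((.01,.05),(.024,.05)):
  mm=(m&(z>lo)&(z<hi)).astype(np.uint8)
  n,l,s,_=cv2.connectedComponentsWithStats(mm);i=1+np.argmax(s[1:,4]);print(lo,np.round(rect(P[l==i]),4),s[i])
g=cv2.resize(c["img"][138:258,150:245,::-1],None,fx=5,fy=5,interpolation=2);cv2.imwrite("pics/case0.png",g)
E
```

```text
g1 [ 0.5815 -0.1756 43.8601 20.2876 85.3333] mean [ 0.5809 -0.1754  0.147 ] ridge [ 0.5816 -0.1775  0.1502] [0.1445 0.1469 0.1494 0.1503]
g2 [ 0.5583 -0.3036 27.8532 20.2523 68.2778] mean [ 0.558  -0.3033  0.1472] ridge [ 0.56   -0.3056  0.151 ] [0.1442 0.1471 0.1493 0.1511]
jt [ 0.633 -0.003  0.171] 0.17377856736850686
jm [ 0.448 -0.005  0.121] 0.12429941354399794
js [0.348 0.252 0.086] 0.08902126555477308
tin [ 0.33  -0.241  0.101] 0.10389865391226966
0.01 [5.899000e-01 2.226000e-01 2.780745e+02 1.752830e+02 8.857200e+00] [ 158  142   78  109 3948]
0.024 [  0.5233   0.2122 175.2356 142.8964 -81.1752] [ 163  190   72   61 2806]
```

View pics/case0.png

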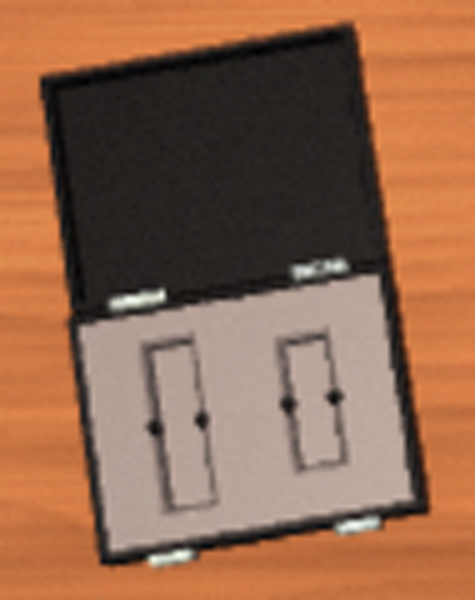

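The case crop shows the insert with its lid toward +x. Nib pairs mark the cutout middles: long at crop (155,428)/(202,420), short at (288,405)/(335,397). Next I'll check the case pose with those and decide the ridge side by projecting both options into the images.

```bash
python3 - <<'E'
from h import *
c=dict(np.load("top0.npz"));s=dict(np.load("side0.npz"))
pix=lambda x,y:np.array([150+(x+.5)/5-.5,138+(y+.5)/5-.5])
R=lambda a:np.array([[np.cos(a),-np.sin(a)],[np.sin(a),np.cos(a)]])
a=np.deg2rad(8.85)
for n,p,y in(("L",(178.5,424),.036),("S",(311.5,401),-.036)):
    w=ray(c,pix(*p),.026);print(n,w,"-> case origin",w[:2]-R(a)@[0,y])
vis=[]
for n,C,ang in(("k1",(.5812,-.1755),-4.7),("k2",(.5582,-.3035),-21.7)):
    d=R(np.deg2rad(ang))
    for sg in(1,-1):
        X=np.r_[np.array(C)+d@[sg*.008,0],.149]
        print(n,sg,"side crop",((proj(s,X)-[300,210]+.5)*4.4-.5).round(),"top crop",((proj(c,X)-[310,150]+.5)*6-.5).round())
    u,v=proj(s,np.r_[C,.14]).round().astype(int)
    t=cv2.convertScaleAbs(s["img"][v-16:v+22,u-16:u+17,::-1],alpha=3,beta=0)
    vis.append(cv2.resize(t,None,fx=12,fy=12,interpolation=cv2.INTER_CUBIC))
cv2.imwrite("pics/ridge.png",np.hstack(vis))
E
```

```text
L [0.51796948 0.24847187 0.026     ] -> case origin [0.52350801 0.21290047]
S [0.52904654 0.17714632 0.026     ] -> case origin [0.523508   0.21271772]
k1 1 side crop [249.  55.] top crop [244. 206.]
k1 -1 side crop [213.  65.] top crop [242. 246.]
k2 1 side crop [444. 255.] top crop [577. 258.]
k2 -1 side crop [396. 259.] top crop [564. 295.]
```

View pics/ridge.png

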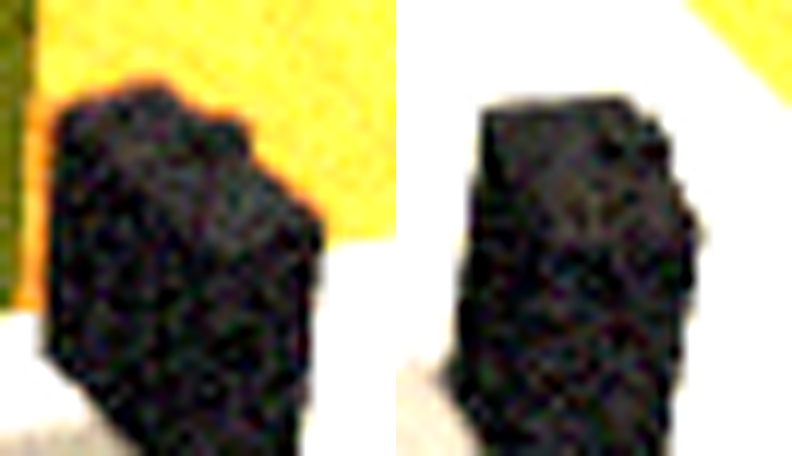

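The ridge bump is on the right (+x) edge of both grips, so both toes point toward +x. The nibs agree with the case origin (0.5235, 0.2128). Next I'll plan the wrist angles.

```bash
cat >> h.py <<'E'
def D(deg): a=np.deg2rad(deg);return np.array([np.cos(a),np.sin(a)])
def rot(deg):   # tool down, tool y at angle deg
    y=np.r_[D(deg),0];z=np.array([0,0,-1.]);return np.column_stack([np.cross(y,z),y,z])
PAN=np.array([.5724,-.2408]);SY=79.4
CASE=np.array([.5235,.2128]);CY=8.85
K={"long":dict(p=np.array([.5813,-.1756]),a=-4.7,f=.024,slot=PAN+.062*D(SY),cut=CASE+.036*D(CY+90)),
   "short":dict(p=np.array([.5581,-.3035]),a=-21.7,f=.014,slot=PAN-.062*D(SY),cut=CASE-.036*D(CY+90))}
E
python3 - <<'E'
from h import *
from workcell import bot
print(bot.get_ee_rot().round(3).tolist())
def j(p,z,th):
    q=bot.inverse_kinematics(np.r_[p,z],rot(th));return None if q is None else np.round(q,2)
for n,k in K.items():
  for off in(0,180):
    print(n,off,"grasp",j(k["p"],.124,k["a"]+off))
    for toe in(SY,SY-180):
        p=k["slot"]-k["f"]*D(toe);print("  slot toe",toe,j(p,.24,toe+off))
    for toe in(CY,CY+180):
        p=k["cut"]-k["f"]*D(toe);q=j(p,.132,toe+off);print("  case toe",toe,q,j(p,.33,toe+off))
E
```

```text
[[-0.907, 0.42, -0.001], [0.42, 0.907, -0.001], [0.0, -0.002, -1.0]]
long 0 grasp [-0.41  0.42  1.62 -0.    1.1  -0.33]
  slot toe 79.4 [-0.45  0.34  1.44 -0.    1.37 -1.84]
  slot toe -100.6 [-0.37  0.33  1.45 -0.    1.36  1.38]
  case toe 8.85 [ 0.33  0.33  1.74 -0.    1.07  0.18] [ 0.33  0.21  1.41 -0.    1.53  0.18]
  case toe 188.85 None None
long 180 grasp None
  slot toe 79.4 [-0.45  0.34  1.44 -0.    1.37  1.3 ]
  slot toe -100.6 [-0.37  0.33  1.45 -0.    1.36 -1.76]
  case toe 8.85 None None
  case toe 188.85 [ 0.32  0.4   1.63 -0.    1.11  0.16] [ 0.32  0.28  1.31 -0.    1.56  0.16]
short 0 grasp [-0.61  0.45  1.56 -0.    1.13 -0.23]
  slot toe 79.4 [-0.62  0.38  1.37 -0.    1.39 -2.01]
  slot toe -100.6 [-0.58  0.37  1.39 -0.    1.38  1.17]
  case toe 8.85 [ 0.2   0.32  1.75 -0.    1.07  0.05] [ 0.2   0.19  1.42 -0.    1.53  0.05]
  case toe 188.85 None None
short 180 grasp None
  slot toe 79.4 [-0.62  0.38  1.37 -0.    1.39  1.13]
  slot toe -100.6 [-0.58  0.37  1.39 -0.    1.38 -1.97]
  case toe 8.85 None None
  case toe 188.85 [ 0.2   0.36  1.69 -0.    1.09  0.04] [ 0.2   0.24  1.36 -0.    1.54  0.04]
```

```bash
cat >> h.py <<'E'
def st(bot,s=""): print(s,round(bot.get_time(),2),"p",bot.get_tool_pos().round(4),"F",np.round(bot.get_ft_force(),1),"w",round(bot.get_grip_width(),3),"g",round(bot.get_grip_force(),1),flush=True)
def grasp(bot,k):
    p,a=k["p"],k["a"]
    bot.reach(np.r_[p,.25],rot(a));st(bot,"above")
    bot.move_l(np.r_[p,.124],max_speed=.12);st(bot,"down")
    bot.command_gripper(0.0,60);st(bot,"gripped")
def turn(bot,k):
    p,a,toe=k["p"],k["a"],SY-180
    q=k["slot"]-k["f"]*D(toe)
    bot.move_l(np.r_[p,.142],max_speed=.08);st(bot,"lift18")
    for i in range(1,4):
        t=i/3;bot.move_l(np.r_[p+(q-p)*t,.142],rot(a+(toe-a)*t),max_speed=.03);st(bot,"turn")
E
python3 - <<'E'
from h import *
from workcell import bot
grasp(bot,K["long"]);turn(bot,K["long"])
c=bot.read_camera("side");cv2.imwrite("pics/s1.png",c["img"][:,:,::-1])
E
```

```text
above 2.83 p [ 0.5815 -0.1746  0.25  ] F [0.2 1.1 0.9] w 0.999 g 0.0
down 4.03 p [ 0.5819 -0.1758  0.1248] F [-0.3  0.2 -0.3] w 0.999 g 0.0
gripped 4.64 p [ 0.5811 -0.1756  0.124 ] F [-0.5  0.1  0.1] w 0.225 g 60.8
lift18 5.02 p [ 0.5817 -0.1757  0.1425] F [-0.2 -0.2 -1.4] w 0.229 g 60.3
turn 5.72 p [ 0.5834 -0.1691  0.1416] F [ 0.4  0.  -2.2] w 0.224 g 60.3
turn 6.43 p [ 0.5859 -0.1628  0.1419] F [-0.5 -0.1 -3.1] w 0.224 g 60.3
turn 7.14 p [ 0.5882 -0.1564  0.142 ] F [ 1.3 -0.6 -2.8] w 0.226 g 60.3
```

View pics/s1.png

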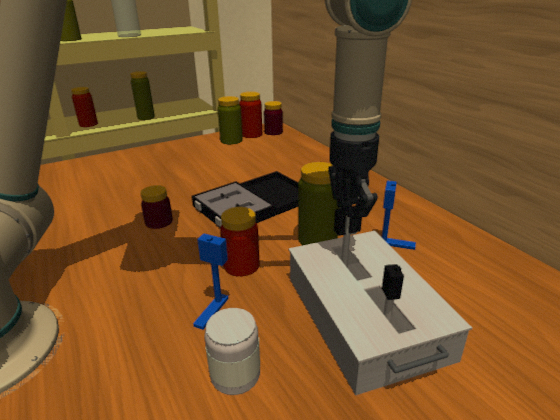

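The long key is gripped, lifted off the floor and turned, with no contact force. Its stem sits at the far end of its slot, around (347,240). Next I'll draw it out, checking force as it rises.

```bash
cat >> h.py <<'E'
def draw(bot):
    p=bot.get_tool_pos()[:2];p=bot._q if hasattr(bot,"_q") else p
def lift(bot,k):
    q=k["slot"]-k["f"]*D(SY-180)
    for z in(.170,.180,.186,.194,.205):
        bot.move_l(np.r_[q,z],max_speed=.05);st(bot,f"z{z}")
        F=bot.get_ft_force()
        if abs(F[2])>15 or np.hypot(F[0],F[1])>15: print("STOP");return False
    bot.move_l(np.r_[q,.34],max_speed=.15);st(bot,"out");return True
E
sed -i '/^def draw/,/^    p=bot.get_tool_pos()\[:2\];p=bot/d' h.py
python3 - <<'E'
from h import *
from workcell import bot
lift(bot,K["long"])
E
```

```text
z0.17 7.9 p [ 0.5881 -0.1562  0.17  ] F [ 0.2  0.3 -2.6] w 0.225 g 60.3
z0.18 8.25 p [ 0.5885 -0.1564  0.1805] F [-0.3 -0.2 -1.6] w 0.224 g 60.3
z0.186 8.52 p [ 0.5885 -0.1564  0.1865] F [-0.1 -0.3 -1.3] w 0.223 g 60.3
z0.194 8.82 p [ 0.5885 -0.1564  0.1946] F [ 0.5 -0.1 -0.9] w 0.229 g 60.3
z0.205 9.19 p [ 0.5886 -0.1564  0.2056] F [-0.5 -0.3 -2.2] w 0.227 g 60.3
out 10.24 p [ 0.5877 -0.1561  0.3387] F [ 0.1 -0.  -2.4] w 0.227 g 60.3
```

```bash
cat >> h.py <<'E'
def over(bot,k):
    p=k["cut"]-k["f"]*D(CY)
    bot.reach(np.r_[p,.335],rot(CY));st(bot,"over")
    bot.move_l(np.r_[p,.165],max_speed=.15);st(bot,"low")
def press(bot,k,zs=(.152,.147,.144,.141,.138,.135,.1325,.131)):
    p=k["cut"]-k["f"]*D(CY)
    for z in zs:
        bot.move_l(np.r_[p,z],max_speed=.03);st(bot,f"z{z}");F=bot.get_ft_force()
        if F[2]>25 or np.hypot(F[0],F[1])>15: print("STOP");return False
    return True
E
python3 - <<'E'
from h import *
from workcell import bot
over(bot,K["long"])
c=bot.read_camera("side");cv2.imwrite("pics/s2.png",cv2.resize(c["img"][110:240,150:350,::-1],None,fx=4,fy=4,interpolation=2))
E
```

```text
over 11.77 p [0.4947 0.244  0.3348] F [ 0.  -0.2 -2.5] w 0.23 g 60.4
low 13.05 p [0.495  0.2449 0.1659] F [ 0.9 -0.3 -2. ] w 0.229 g 60.4
```

View pics/s2.png

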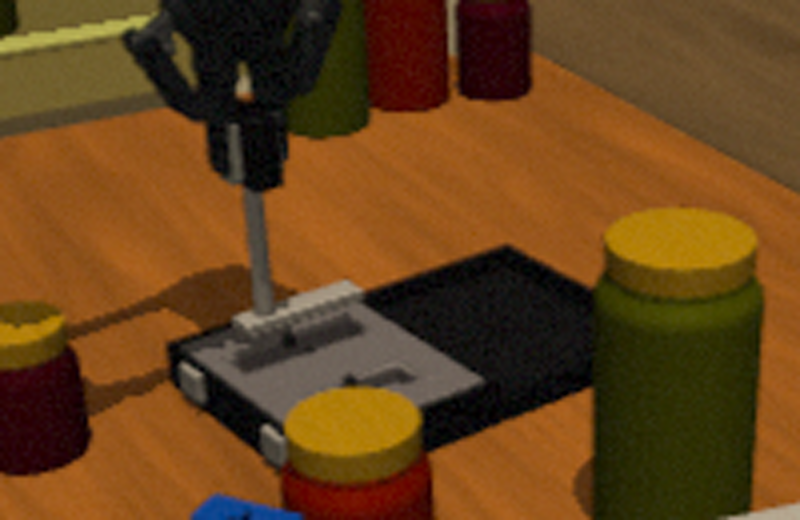

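The steel foot, at crop (235–365, 285–330), hangs just above the long cutout and in line with it. Next I'll press it in.

```bash
python3 - <<'E'
from h import *
from workcell import bot
press(bot,K["long"])
E
```

```text
z0.152 13.68 p [0.4942 0.2447 0.1518] F [-0.3  0.4 -2.5] w 0.231 g 60.4
z0.147 14.0 p [0.494  0.2446 0.1467] F [ 0.   0.1 -3. ] w 0.228 g 60.4
z0.144 14.25 p [0.4948 0.245  0.1441] F [ 0.8  0.8 -2.4] w 0.223 g 60.3
z0.141 14.5 p [0.4947 0.2449 0.1406] F [ 1.8  0.8 -5.7] w 0.227 g 59.9
z0.138 14.75 p [0.4948 0.2449 0.1375] F [ 4.   1.1 -6.4] w 0.224 g 59.8
z0.135 15.0 p [0.4925 0.2444 0.1342] F [-0.6  0.7 -4.8] w 0.229 g 60.0
z0.1325 15.25 p [0.4927 0.2445 0.1322] F [-3.   0.6  0.8] w 0.227 g 60.5
z0.131 15.5 p [0.4926 0.2445 0.1321] F [-7.  -0.3  8.2] w 0.229 g 61.7
```

Force built up at z=0.132, the nominal floor height, and the foot moved about 2 mm toward −x. I'll relieve that, press slightly more and let go.

```bash
sed -i 's/^CASE=.*/CASE=np.array([.5219,.2126]);CY=8.85/' h.py; cat >> h.py <<'E'
def release(bot):
    bot.command_gripper(.5);st(bot,"open")
    p=bot.get_tool_pos();bot.move_l(np.r_[p[:2],.25],max_speed=.15);st(bot,"clear")
def check(bot,name,pic):
    c=bot.read_camera("top");P=pts(c);k=K[name];p=k["cut"]-k["f"]*D(CY)
    z=P[...,2];m=(c["depth"]>0)&(np.hypot(P[...,0]-p[0],P[...,1]-p[1])<.03)&(z>.12)&(z<.19)
    print(name,"grip rect",np.round(rect(P[m]),4),"z",np.percentile(P[m][:,2],[50,95]).round(4),"expect",p.round(4))
    cv2.imwrite(pic,cv2.resize(c["img"][130:270,140:300,::-1],None,fx=4,fy=4,interpolation=2))
E
python3 - <<'E'
from h import *
from workcell import bot
press(bot,K["long"],(.131,.129,.128));release(bot)
bot.reach(np.r_[K["short"]["p"],.28],rot(K["short"]["a"]));check(bot,"long","pics/c1.png")
E
```

```text
z0.131 15.75 p [0.4923 0.2445 0.1319] F [-5.3 -0.4  7. ] w 0.225 g 61.6
z0.129 16.0 p [0.4921 0.2445 0.1318] F [-7.8 -0.9 18.3] w 0.226 g 63.1
z0.128 16.25 p [0.492  0.2445 0.1318] F [-9.9 -1.9 23.7] w 0.229 g 63.8
open 16.6 p [0.4931 0.2444 0.1276] F [-0.3  0.4 -1.6] w 0.497 g 0.0
clear 17.57 p [0.4925 0.2441 0.249 ] F [-0.5  1.1  0. ] w 0.503 g 0.0
long grip rect [  0.4935   0.243   44.3223  20.7121 -81.5226] z [0.1542 0.1588] expect [0.4926 0.2445]
```

View pics/c1.png

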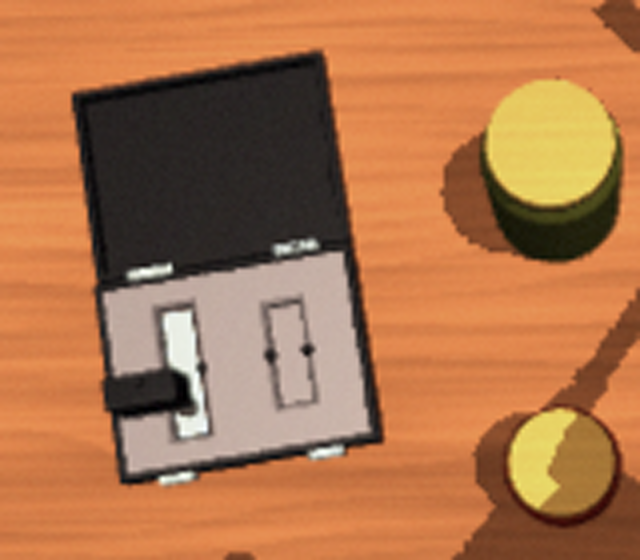

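The long key is home: its grip top is at z=0.154 as expected and its foot is flush in the left cutout at crop (185,370). Next is the short key.

```bash
python3 - <<'E'
from h import *
from workcell import bot
k=K["short"]
bot.command_gripper(1.0)
grasp(bot,k);turn(bot,k)
if abs(bot.get_grip_width()-.226)<.03 and lift(bot,k):
    over(bot,k);press(bot,k,(.152,.147,.144,.141,.138,.135,.1325,.131,.129,.128))
E
```

```text
above 20.36 p [ 0.5569 -0.3028  0.2482] F [ 0.8 -1.3  1.2] w 0.999 g 0.0
down 21.56 p [ 0.5586 -0.3039  0.1249] F [ 0.3 -0.2 -0.5] w 0.998 g 0.0
gripped 22.17 p [ 0.5581 -0.3034  0.1241] F [ 0.5 -0.1  1.1] w 0.228 g 60.8
lift18 22.54 p [ 0.5583 -0.3037  0.1424] F [ 0.1  0.3 -2.3] w 0.224 g 60.4
turn 23.15 p [ 0.5597 -0.2982  0.1416] F [ 0.4 -1.1 -1.1] w 0.226 g 60.4
turn 23.76 p [ 0.5617 -0.2932  0.1419] F [ 0.8  0.1 -1.6] w 0.23 g 60.4
turn 24.37 p [ 0.5636 -0.2881  0.142 ] F [ 0.9 -0.4 -2.7] w 0.223 g 60.4
z0.17 25.07 p [ 0.5634 -0.2879  0.17  ] F [-0.7 -1.3 -2.7] w 0.228 g 60.4
z0.18 25.43 p [ 0.5639 -0.2881  0.1805] F [-0.3 -0.2 -1.9] w 0.229 g 60.4
z0.186 25.69 p [ 0.5638 -0.2881  0.1865] F [ 0.5  0.8 -1.7] w 0.227 g 60.4
z0.194 26.0 p [ 0.5639 -0.2882  0.1946] F [-1.1 -0.1 -1.7] w 0.228 g 60.4
z0.205 26.37 p [ 0.5639 -0.2882  0.2056] F [ 0.8 -0.3 -2.6] w 0.227 g 60.4
out 27.42 p [ 0.5631 -0.2877  0.3388] F [ 0.   0.2 -1.5] w 0.227 g 60.4
over 29.12 p [0.5141 0.1741 0.3349] F [-0.1 -0.8 -2.5] w 0.228 g 60.5
low 30.4 p [0.5143 0.1749 0.1659] F [ 0.6 -0.4 -2.1] w 0.225 g 60.5
z0.152 30.98 p [0.5135 0.1749 0.1518] F [ 0.6  0.2 -1.7] w 0.23 g 60.5
z0.147 31.3 p [0.5134 0.1749 0.1467] F [ 0.1 -0.1 -1.8] w 0.224 g 60.5
z0.144 31.55 p [0.5141 0.1753 0.1441] F [ 0.8  1.4 -2. ] w 0.227 g 60.6
z0.141 31.8 p [0.5143 0.1753 0.1405] F [ 3.2  1.6 -7. ] w 0.227 g 59.8
z0.138 32.05 p [0.5142 0.1752 0.1376] F [ 3.9  3.8 -6.9] w 0.23 g 59.8
z0.135 32.3 p [0.5123 0.1745 0.1344] F [ 1.   2.5 -4.5] w 0.225 g 60.2
z0.1325 32.55 p [0.5126 0.1748 0.1322] F [-1.4  1.6 -1. ] w 0.223 g 60.4
z0.131 32.8 p [0.5126 0.1748 0.1322] F [-4.6  0.6  7.5] w 0.227 g 61.6
z0.129 33.05 p [0.5125 0.1748 0.132 ] F [-8.2  0.  18.4] w 0.225 g 63.1
z0.128 33.3 p [0.5124 0.1748 0.132 ] F [-10.    0.7  24.7] w 0.227 g 63.9
```

```bash
python3 - <<'E'
from h import *
from workcell import bot
release(bot)
bot.reach([.45,-.15,.33],rot(-10))
check(bot,"short","pics/c2.png");check(bot,"long","pics/c3.png")
E
```

```text
open 33.65 p [0.5137 0.1746 0.1277] F [ 0.4 -0.1 -0.2] w 0.505 g 0.0
clear 34.62 p [0.513  0.1744 0.249 ] F [ 0.1 -0.2 -0.1] w 0.5 g 0.0
short grip rect [  0.5136   0.1735  27.9267  20.2412 -82.1005] z [0.1548 0.1593] expect [0.5136 0.1749]
long grip rect [  0.4931   0.2428  44.0265  20.1377 -81.7957] z [0.1546 0.1592] expect [0.4926 0.2445]
```

View pics/c2.png

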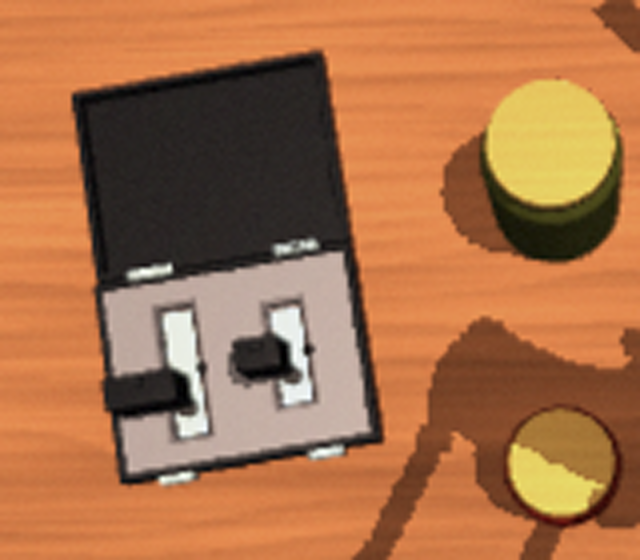

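Both feet are flush in their own cutouts at crop (185,370) and (290,355), the keys stand upright with grip tops at z≈0.154, and the jars have not moved.

```bash
python3 -c "
from workcell import bot
print(bot.hand_in())"
```

```text
the job is handed in; nothing more can be done
None
```

I handed the job in at about 36 s of the 72 s allowed: both keys are pressed fully home and upright in their own cutouts and let go, and the jars in the final view had not moved; the hand-in gave no verdict.

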